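# Raise the reference-picture lid to the preset viewing angle

### The job

Raise the stiff-hinged lid of the plywood picture box until it stands in line with the red setting arm beside it (same angle, the two faces flush when seen from the side), and leave it standing there by itself. Do not shift the red arm, and leave the glue bottle, the tape roll and the brown slab where they are.

Things in the scene. Friction and masses are not known exactly. Their poses are not given: they have to be found in the camera images.
- refbox: open plywood tray with three cells of tesserae, fixed to the bench: 130 (x, front to back) x 240 (y) x 50 mm high. Origin: centre of its underside, on the bench; its -x side is the front, which faces the robot at yaw 0. Walls 8 mm, the tile fill reaches 20 mm above the bench.
- lid (a joint): lid angle, rad: 0 shut and level, pi/2 upright, stop at 2.1; starts ajar. Stiff hinge: stays at any angle, needs 3 to 5 N at the front edge. A plywood board 145 mm (hinge to front edge; overhangs the tray's front by 15 mm when shut) x 240 mm wide x 9 mm thick, no latch, mosaic picture on its underside, black thumb strip at the middle of the front edge.
- lid_edge (a point): middle of the lid's front (free) edge, in the middle of its thickness. Moves with the lid: its x axis points from here along the lid to the hinge, y along the edge (to the left seen from the front), z out of the lid's outer face.
- lid_hinge (a point): fixed point on the hinge axis, at the middle of the lid's width, 65 mm behind the box's centre and 52 mm above the bench, in the plane of the lid's underside. The axis runs along the box's y.
- setter (a joint): angle of the red setting arm, rad, measured like the lid's: the two are in line when the values are equal. A red bar 130 x 22 x 9 mm with a white line, turning stiffly on the lid's hinge axis, centred 137 mm to the box's +y side (6 mm beside the lid), black knob at its foot. Set already; not to be moved.
- setter_tip (a point): middle of the free end of the red arm, 130 mm from the hinge axis; its x axis points along the arm to the hinge, its z out of the face that belongs with the lid's outer face.
- glue: white glue bottle with a red cap, 53 mm in diameter, 153 mm tall, standing left of the box. Origin: centre of its underside.
- tape: roll of masking tape lying flat, about 104 mm across, 25 mm high, right of the box. Origin: centre of its underside.
- slab: rough brown stone slab, 77 x 121 x 26 mm, lying in the free area to the left in front of the box. Origin: centre of its underside.

How it is judged:
At the end, for the whole second after the job is handed in: the lid stands still by itself, in line with the red arm within 0.09 rad (5 degrees) (angle between the x axis of lid_edge and the x axis of setter_tip, either way round below 0.09 rad and velocity of joint lid between -0.05 and 0.05 rad/s); the robot touches nothing.
It fails at once if the red arm is shifted (its tip moves more than 10 mm) (distance of setter_tip from where it was at the start of the episode above 0.01 m).
It fails at once if the glue bottle is shifted more than 25 mm or tipped (distance of glue from where it was at the start of the episode above 0.025 m or angle between glue's own z axis and vertical above 0.5 rad).
It fails at once if the tape roll is shifted more than 25 mm (distance of tape from where it was at the start of the episode above 0.025 m).
It fails at once if the slab is shifted more than 25 mm (distance of slab from where it was at the start of the episode above 0.025 m).
It also fails if it takes over 32 s, if anything falls off the work surface, if the arm or the gripper's body presses on something with over 40 N, if the wrist force passes 120 N, or if a joint passes its speed limit or range.

### The arm

A 7-joint arm with a two-finger parallel gripper is mounted at the origin on the work surface; the furniture and walls round the work are solid. World frame = base frame: x ahead of the robot, y to its left, z up, the work surface at z = 0. Lengths are in m, angles in rad, forces in N, time in s.
With the tool pointing down it reaches from about 0.425 to 0.925 m from the base axis. Payload 6.8 kg.
Tool frame: the origin (TCP) lies midway between the tips of the shut fingers; the grasp point (between the pads) lies 19 mm behind it; x points along the fingers, y is the direction in which the jaws open and shut, and the axes are right-handed (so a half turn about x gives the same grasp; the last joint's range is limited). The gripper opens to 85 mm and grips with 20 to 120 N. Pads are 22 mm wide; open, the fingers measure 114 mm over their backs; the gripper's body (76 mm by 85 mm) begins 54 mm behind the grasp point. The pads swing forward as they close: fully open they stand 13 mm farther back than shut.
Start: joints at [1.178, 0.477, 0.022, 1.555, -0.011, 1.109, -0.083], TCP at [0.19, -0.648, 0.231] pointing down, gripper open.
Joint ranges: [-2.96, 2.96], [-0.34, 2.1], [-1.41, 1.46], [0.24, 2.44], [-1.37, 4.51], [0.17, 1.92], [-2.96, 2.96]. Speed limits (rad/s): [2.39, 2.39, 3.14, 3.14, 3.14, 3.14, 3.14].

### API

Orientations are given as a rotation vector (axis times angle).
In Python, from bench import r, viewer, nets gives the robot as it stands.
- The arm moves only by the shell command python3 -m pendant 'ROWS' [FORCE]. ROWS is JSON, one flat list of numbers, 5 for each row, row after row: the finger opening in mm, from 0 to 85.4, then the shift along the tool's x, y, z in mm, then the turn about the tool's x in rad. A call has 1 to 20 rows; each row shifts and turns the commanded pose from where the row before left it, along the tool's axes as they then stand; what a row does not reach is not made up. A row lasts 1/8 s, in which the tool goes at most 62.5 mm and 10.7 degrees, less where a joint would pass 70% of its speed; a pose out of reach is approached as far as the arm can. A call with a gripper value outside its range is refused whole. The fingers move at their own pace and stop on an object; FORCE is the grip in N (left out, the last holds). Time passes only in rows, so rows that do not move let the fingers close. It gives the time, the measured TCP pose, the force and the opening at its end, in the units of the state.
- r.get_obs(): the state, without advancing time (a new reading comes with each control period).
- viewer.grab_frame(name): name is "scene" or "side" or "wrist"; returns (picture, depth): 480x640x3 uint8, red, green, blue; 480x640 float32, m along the optical axis (not along the pixel's ray), 0 where there is no reading.
- viewer.calibration(name): a dict with "mtx" (3x3 intrinsics, pixels), "distortion" ([k1, k2, p1, p2, k3] as OpenCV has them; the pictures are not rectified), "world_to_cam" (4x4, takes a point from world to camera coordinates). Camera axes: x right, y up, looking along -z (the intrinsics and any distortion apply to the point x, -y, -z); pixel columns grow to the right and rows downward; lengths in m; the calibration is good to about 2 mm. A picture is of the moment at which its call begins: read the wrist's pose just before it. calibration takes no time and is no camera call; for the wrist camera it gives the pose at the moment of the call.
- r.hand_in(): hands the job in, once; it reports no verdict.
Trained networks look in the newest picture that a camera, given by its name, has taken for a name from the list of things; names that differ only in an ending like _2 or _b are one class to them, and where a whole thing is asked for, a point or a joint stands for the part that bears it (a point fixed in the world has none). Each returns a list of dicts, best first, with "score" (0 to 1); they miss things now and then, are a little off and sometimes report something else, mostly with a low value. They report only what shows in the picture. A call takes as long as a camera call.
- nets.look_for(name, camera): "location" ([x, y, z] in m, in world coordinates, good to about 4 mm: the middle of the surface that is visible of it).
- nets.silhouettes(name, camera): "mask" (480x640 bool, what is visible of it).
The state is a dict: "clock": time; "joints": joint angles; "qvel": joint speeds; "tau": joint torques, N m; "tcp_pos": TCP position; "orientation": TCP orientation; "contact_force": force on the tool from outside, world axes, zero at the start; "moment": the same for the moment, N m; "grip_width": finger opening in m.
Only numpy, scipy, OpenCV 4.12 (cv2) and the standard library are available. Lean on these libraries where they do the work, as an engineer would, in place of code of your own. Each camera call takes 0.05 s, during which the arm holds its last target. There are 200 camera calls.

## Working session

There is one attempt and no reset: what is moved stays moved. The work goes in short steps, Python scripts to look and compute and a shell command to move; the robot and the scene stay as the last step left them, time stands still between calls to the robot, and variables do not carry over. Pictures are saved under pics/ and viewed, about 8 in all and at most 12, crops included, and the job is handed in when it is done.

```bash
mkdir -p pics; ls; cat > h.py <<'E'
import numpy as np, cv2
from bench import r, viewer, nets
from scipy.spatial.transform import Rotation as R
def grab(n):
    im,d=viewer.grab_frame(n); return im,d,viewer.calibration(n)
def pts(mask,d,c):
    v,u=np.nonzero(mask&(d>0)); z=d[v,u]
    uv=cv2.undistortPoints(np.c_[u,v].astype(float).reshape(-1,1,2),np.array(c["mtx"]),np.array(c["distortion"])).reshape(-1,2)
    pc=np.c_[uv[:,0]*z,-uv[:,1]*z,-z,np.ones(len(z))]
    return (pc@np.linalg.inv(np.array(c["world_to_cam"])).T)[:,:3]
def save(n,im): cv2.imwrite("pics/"+n,im[:,:,::-1])
E
python3 - <<'E'
from h import *
o=r.get_obs(); print(o["tcp_pos"],o["orientation"],R.from_rotvec(o["orientation"]).as_matrix().round(2))
for cam in ("scene","side"):
    im,d,c=grab(cam); save(cam+"0.png",im)
    print(cam, np.linalg.inv(np.array(c["world_to_cam"])).round(2)[:3,3])
    for n in ("refbox","lid","lid_edge","setter","setter_tip","glue","tape","slab"):
        l=nets.look_for(n,cam)
        print(n,[(np.round(a["location"],3).tolist(),round(a["score"],2)) for a in l[:2]])
print(r.get_obs()["clock"])
E
```

```text
pics
[ 0.18947892 -0.64726373  0.23034661] [ 2.06894894  0.29855903 -2.06981281] [[-0.    0.28 -0.96]
 [ 0.   -0.96 -0.28]
 [-1.   -0.    0.  ]]
scene [-0.09 -0.58  0.63]
refbox [([0.562, -0.116, 0.043], 0.75), ([0.569, -0.12, 0.1], 0.6)]
lid [([0.566, -0.122, 0.101], 0.93)]
lid_edge []
setter [([0.664, 0.026, 0.11], 0.78), ([0.565, -0.121, 0.101], 0.59)]
setter_tip [([0.563, -0.115, 0.043], 0.69), ([0.668, 0.03, 0.11], 0.61)]
glue [([0.586, 0.102, 0.069], 0.58), ([0.665, 0.026, 0.11], 0.48)]
tape [([0.597, -0.33, 0.022], 0.89)]
slab [([0.406, 0.263, 0.022], 0.57)]
side [0.02 0.75 0.73]
refbox [([0.569, -0.054, 0.05], 0.8)]
lid [([0.577, -0.077, 0.095], 0.77), ([0.406, 0.286, 0.025], 0.39)]
lid_edge [([0.577, -0.079, 0.093], 0.84), ([0.57, -0.057, 0.048], 0.28)]
setter [([0.664, 0.03, 0.122], 0.74)]
setter_tip [([0.666, 0.03, 0.121], 0.68)]
glue [([0.584, 0.13, 0.072], 0.69)]
tape [([0.582, -0.33, 0.021], 0.88)]
slab [([0.407, 0.289, 0.024], 0.94)]
0.9
```

View pics/scene0.png

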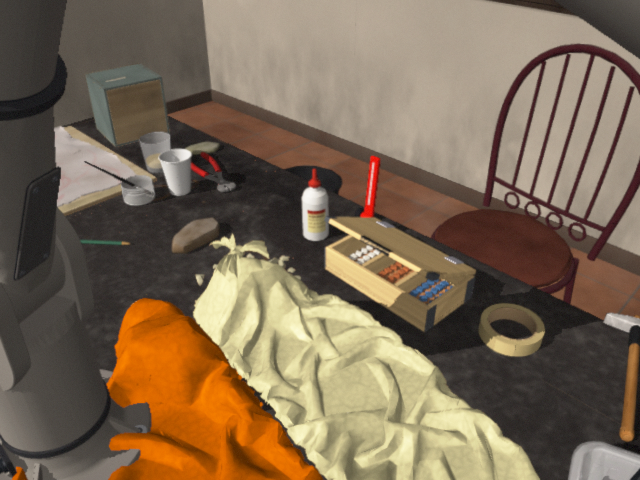

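View pics/side0.png

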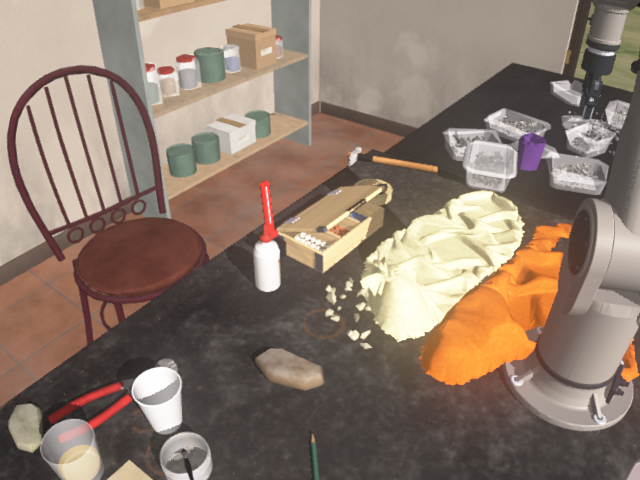

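```bash
python3 - <<'E'
from h import *
def fit(P):
    m=np.median(P,0); k=np.ones(len(P),bool)
    for _ in range(6):
        m=P[k].mean(0); w=np.linalg.svd(P[k]-m,full_matrices=False)[2][2]; k=abs((P-m)@w)<0.004
    return m,w*np.sign(w[2]),k
for cam in ("scene","side"):
    im,d,c=grab(cam)
    for n in ("lid","setter"):
        mk=cv2.erode(nets.silhouettes(n,cam)[0]["mask"].astype(np.uint8),np.ones((3,3)))>0
        P=pts(mk,d,c); m,w,k=fit(P)
        print(cam,n,len(P),k.mean().round(2),"m",m.round(3),"normal",w.round(3),"lo",np.percentile(P[k],1,axis=0).round(3),"hi",np.percentile(P[k],99,axis=0).round(3))
        np.save(f"{cam}_{n}.npy",P)
print(r.get_obs()["clock"])
E
```

```text
scene lid 3197 0.97 m [ 0.573 -0.118  0.094] normal [ 0.381 -0.021  0.924] lo [ 0.514 -0.224  0.064] hi [0.645 0.008 0.117]
scene setter 512 0.89 m [0.663 0.028 0.117] normal [-0.997 -0.024  0.077] lo [0.655 0.018 0.06 ] hi [0.669 0.044 0.18 ]
side lid 1907 0.99 m [ 0.578 -0.085  0.094] normal [ 0.387 -0.016  0.922] lo [ 0.519 -0.207  0.066] hi [0.644 0.018 0.118]Traceback (most recent call last):
  File "<stdin>", line 10, in <module>
IndexError: list index out of range
```

The scene view shows the lid ajar by about 20° (px 330–470, 215–285). The red arm stands near upright at (372,185), the glue bottle is at (315,205) and the tape at (512,330). Crumpled cloth lies in front of the box. The side view agrees, with the arm at (266,210).

```bash
python3 - <<'E'
from h import *
for f in ("scene_lid","side_lid"):
    P=np.load(f+".npy"); m=np.median(P,0)
    for _ in range(6):
        w=np.linalg.svd(P-m,full_matrices=False)[2][2]; w*=np.sign(w[2]); P=P[abs((P-m)@w)<.004]; m=P.mean(0)
    ex=np.array([1,0,0])-w*w[0]; ex/=np.linalg.norm(ex); ey=np.cross(w,ex)
    q=np.c_[(P-m)@ex,(P-m)@ey].astype(np.float32)
    (cx,cy),sz,a=cv2.minAreaRect(q); C=m+cx*ex+cy*ey
    print(f,"th",np.arctan2(np.hypot(*w[:2]),w[2]).round(3),"yaw_n",np.arctan2(w[1],w[0]).round(3),"centre",C.round(4),"size",np.round(sz,3),"rect ang",round(a,2))
S=np.load("scene_setter.npy"); 
sel=(S[:,2]>.07)&(abs(S[:,0]-.663)<.02)
p=np.polyfit(S[sel,2],S[sel,0],1); print("setter dx/dz",p[0],"x at z=.052",np.polyval(p,.052),"ang",np.pi/2+np.arctan(p[0]))
T=S[S[:,2]>.12]; print("y,z max",T[:,1].mean(),S[:,2].max())
im,d,c=grab("scene"); P=pts(np.ones(d.shape,bool),d,c)
for x0 in (.3,.35,.4,.44,.48,.51):
    row=[]
    for y0 in np.arange(-.3,.1,.04):
        k=(abs(P[:,0]-x0)<.02)&(abs(P[:,1]-y0)<.02); row.append(round(float(np.percentile(P[k,2],98)),3) if k.sum()>5 else None)
    print(x0,row)
E
```

```text
scene_lid th 0.392 yaw_n -0.054 centre [ 0.5827 -0.1067  0.0901] size [0.237 0.142] rect ang 87.12
side_lid th 0.398 yaw_n -0.04 centre [ 0.5815 -0.0972  0.0923] size [0.235 0.139] rect ang 86.46
setter dx/dz 0.06697043029287039 x at z=.052 0.6585752430512439 ang 1.6376669040038145
y,z max 0.027208109882368776 0.18288748449643194
0.3 [0.033, 0.024, 0.016, 0.022, 0.017, 0.023, 0.027, 0.059, 0.105, 0.111]
0.35 [0.025, 0.023, 0.007, 0.02, 0.027, 0.021, 0.025, 0.085, 0.113, 0.114]
0.4 [0.027, 0.018, 0.016, 0.024, 0.018, 0.024, 0.039, 0.088, 0.113, 0.114]
0.44 [0.024, 0.026, 0.027, 0.025, 0.021, 0.023, 0.024, 0.051, 0.02, None]
0.48 [0.003, 0.002, 0.015, 0.02, 0.021, 0.022, 0.016, 0.002, 0.002, 0.027]
0.51 [0.003, 0.002, 0.115, 0.116, 0.116, 0.116, 0.116, 0.116, 0.116, 0.002]
```

```bash
python3 -m pendant '[0,0,0,0,0.167, 0,0,0,0,0.167, 0,0,-41,-19,0, 0,0,-41,-19,0, 0,0,-41,-19,0, 0,0,-41,-19,0, 0,0,-41,-19,0, 0,0,-41,-19,0, 0,0,-41,-19,0, 0,0,-41,-19,0, 0,0,-41,-19,0, 0,0,-41,-19,0, 0,0,-41,-19,0, 0,0,-41,-19,0, 0,0,-41,-19,0, 0,0,0,0,0]' 40
python3 - <<'E'
from h import *
o=r.get_obs(); print(o["clock"],o["tcp_pos"],R.from_rotvec(o["orientation"]).as_matrix().round(3))
im,d,c=grab("wrist"); save("wrist1.png",im)
E
```

```text
clock: 3.25
tcp_pos: [0.4643, -0.124, 0.2317]
orientation: [-2.201, 0.046, 2.198]
contact_force: [-0.2, -0.1, 0.6]
grip_width: 0.0002
3.25 [ 0.46426516 -0.12397043  0.23166057] [[ 0.001 -0.043 -0.999]
 [ 0.001 -0.999  0.043]
 [-1.    -0.001 -0.001]]
```

View pics/wrist1.png

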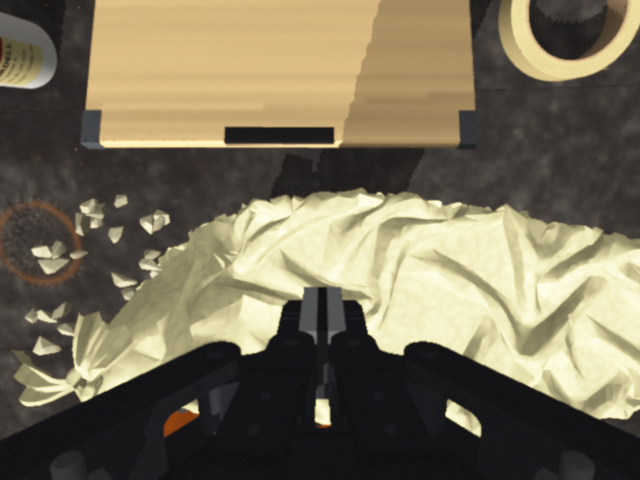

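The wrist view shows the lid's front edge level at row 140, with the black strip at (280,135). The shut fingers at (323,300) are square to it. Next I lower the tool in front of the edge and creep up to it.

```bash
python3 -m pendant '[0,40,0,0,0, 0,40,0,0,0, 0,40,0,0,0, 0,42,0,0,0, 0,0,0,-15,0, 0,0,0,-12,0, 0,0,0,-8,0, 0,0,0,0,0]'; python3 -m pendant '[0,0,0,-3,0, 0,0,0,-2,0, 0,0,0,0,0]'
```

```text
clock: 4.3
tcp_pos: [0.4993, -0.1295, 0.0706]
orientation: [-2.2, 0.055, 2.194]
contact_force: [-0.0, 0.8, -0.3]
grip_width: -0.0002
clock: 4.68
tcp_pos: [0.5026, -0.1296, 0.0694]
orientation: [-2.197, 0.054, 2.196]
contact_force: [0.9, -0.9, 0.7]
grip_width: -0.0001
```

```bash
python3 -m pendant '[0,-1,0,-2,0, 0,-2,0,-2,0, 0,-3,0,-2,0, 0,-5,0,-2,0, 0,0,0,0,0]'; python3 -m pendant '[0,-5,0,-2,0, 0,-5,0,-2,0]'
```

```text
clock: 5.3
tcp_pos: [0.5094, -0.1299, 0.0803]
orientation: [-2.194, 0.054, 2.199]
contact_force: [-6.0, 0.4, 2.4]
grip_width: 0.0003
clock: 5.55
tcp_pos: [0.5144, -0.1302, 0.0905]
orientation: [-2.196, 0.054, 2.197]
contact_force: [-3.2, 0.2, -3.3]
grip_width: -0.0
```

```bash
python3 -m pendant '[0,-6,0,-4,0, 0,-6,0,-4,0, 0,-6,0,-4,0, 0,-6,0,-4,0, 0,-5,0,-4,0, 0,-5,0,-4,0, 0,-4,0,-4,0, 0,-4,0,-4,0, 0,-4,0,-5,0]'; python3 -m pendant '[0,-2,0,-5,0, 0,-2,0,-5,0, 0,-2,0,-5,0, 0,-2,0,-5,0, 0,-2,0,-5,0, 0,-2,0,-5,0, 0,-2,0,-5,0, 0,0,0,0,0]'
python3 - <<'E'
from h import *
im,d,c=grab("side"); save("side2.png",cv2.resize(im[130:330,180:460],None,fx=2.5,fy=2.5))
E
```

```text
clock: 6.68
tcp_pos: [0.5517, -0.132, 0.1365]
orientation: [-2.196, 0.054, 2.197]
contact_force: [-4.3, 0.2, -3.1]
grip_width: -0.0001
clock: 7.68
tcp_pos: [0.5879, -0.1339, 0.1517]
orientation: [-2.2, 0.055, 2.194]
contact_force: [-3.9, -0.5, 2.5]
grip_width: 0.0002
```

View pics/side2.png

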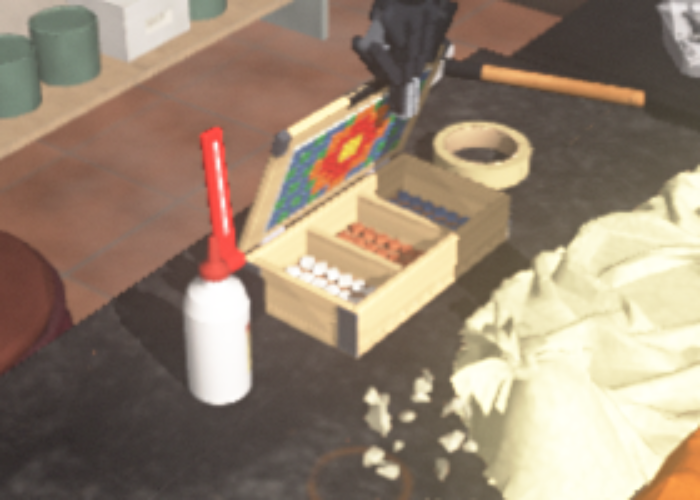

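The lid is up at about 68° and still short of the red arm, with the fingers at crop px (410,100) pushing on the underside of its edge. I'll continue to about 86°, then measure.

```bash
python3 -m pendant '[0,-1,0,-5,0, 0,-1,0,-5,0, 0,-1,0,-5,0, 0,-1,0,-5,0, 0,0,0,-5,0, 0,0,0,-5,0, 0,0,0,-5,0, 0,0,0,-4,0, 0,0,0,-4,0, 0,0,0,0,0]'
cat > m.py <<'E'
from h import *
def ang(P,inward):
    m=np.median(P,0)
    P=P[np.linalg.norm(P-m,axis=1)<.16]
    for t in (.01,.005,.004,.004,.004,.004):
        m=P.mean(0); w=np.linalg.svd(P-m,full_matrices=False)[2][2]; k=abs((P-m)@w)<t; P=P[k]
    w*=np.sign(w[0])   # outer-face normal
    return np.arctan2(w[0],w[2]),np.arctan2(w[1],w[0]),m,len(P)
print(r.get_obs()["clock"])
for cam in ("scene","side"):
    im,d,c=grab(cam); save(cam+"m.png",im)
    for n in ("lid","setter"):
        l=nets.silhouettes(n,cam)
        for s in l[:2]:
            P=pts(cv2.erode(s["mask"].astype(np.uint8),np.ones((3,3)))>0,d,c)
            if len(P)<60: continue
            Q=P[P[:,2]>.07]
            if len(Q)<60: continue
            a,y,m,k=ang(Q,1); print(cam,n,round(s["score"],2),len(P),"ang",a.round(3),"yaw",y.round(3),"m",m.round(4),k)
E
python3 m.py
```

```text
clock: 8.98
tcp_pos: [0.6333, -0.136, 0.1578]
orientation: [-2.206, 0.055, 2.188]
contact_force: [-2.8, 1.1, 13.5]
grip_width: 0.0001
8.975
scene lid 0.59 6928 ang 1.54 yaw -0.041 m [ 0.6453 -0.1176  0.1335] 6223
scene setter 0.62 432 ang 1.638 yaw -0.085 m [0.6625 0.0291 0.1136] 261
side lid 0.59 3128 ang 1.539 yaw -0.049 m [ 0.6469 -0.0837  0.1333] 2854
side setter 0.64 353 ang 1.668 yaw -0.108 m [0.6641 0.034  0.1317] 311
```

```bash
python3 -m pendant '[0,-6,0,0,0, 0,-4,0,-2,0, 0,0,0,-3,0, 0,0,0,-3,0, 0,0,0,-3,0, 0,0,0,0,0]'
python3 m.py
```

```text
clock: 10.02
tcp_pos: [0.6404, -0.1364, 0.1639]
orientation: [-2.196, 0.054, 2.197]
contact_force: [-3.0, 0.7, 0.8]
grip_width: -0.0002
10.025
scene lid 0.75 7292 ang 1.594 yaw -0.041 m [ 0.6498 -0.1174  0.1341] 6575
scene setter 0.72 596 ang 1.641 yaw -0.076 m [0.6635 0.0287 0.1251] 380
side lid 0.61 3270 ang 1.592 yaw -0.049 m [ 0.6511 -0.0864  0.1337] 3042
side setter 0.85 290 ang 1.656 yaw -0.1 m [0.6633 0.0339 0.1275] 253
```

```bash
python3 -m pendant '[0,0,0,-3,0, 0,0,0,-3,0, 0,0,0,0,0]'; python3 -m pendant '[0,0,0,5,0, 0,0,0,15,0, 0,0,0,25,0, 0,-10,0,25,0, 0,-40,0,25,0, 0,-40,0,25,0, 0,0,0,0,0]'
python3 m.py; python3 - <<'E'
import cv2
a=cv2.imread("pics/sidem.png")[150:290,200:400]; cv2.imwrite("pics/side4.png",cv2.resize(a,None,fx=4,fy=4,interpolation=cv2.INTER_CUBIC))
E
```

```text
clock: 10.7
tcp_pos: [0.6462, -0.1366, 0.1639]
orientation: [-2.196, 0.054, 2.197]
contact_force: [-2.7, -0.6, -1.5]
grip_width: 0.0001
clock: 11.58
tcp_pos: [0.5281, -0.1313, 0.2587]
orientation: [-2.207, 0.057, 2.187]
contact_force: [0.2, 0.1, -0.3]
grip_width: -0.0003
11.575
scene lid 0.91 7686 ang 1.643 yaw -0.041 m [ 0.6538 -0.1215  0.1349] 6971
scene setter 0.79 555 ang 1.642 yaw -0.002 m [0.6634 0.0263 0.1251] 381
side lid 0.85 3753 ang 1.643 yaw -0.049 m [ 0.6551 -0.0937  0.1376] 3465
side lid 0.26 297 ang 1.665 yaw -0.025 m [0.6639 0.0335 0.1326] 274
side setter 0.76 297 ang 1.658 yaw -0.044 m [0.6633 0.0336 0.126 ] 259
```

View pics/side4.png

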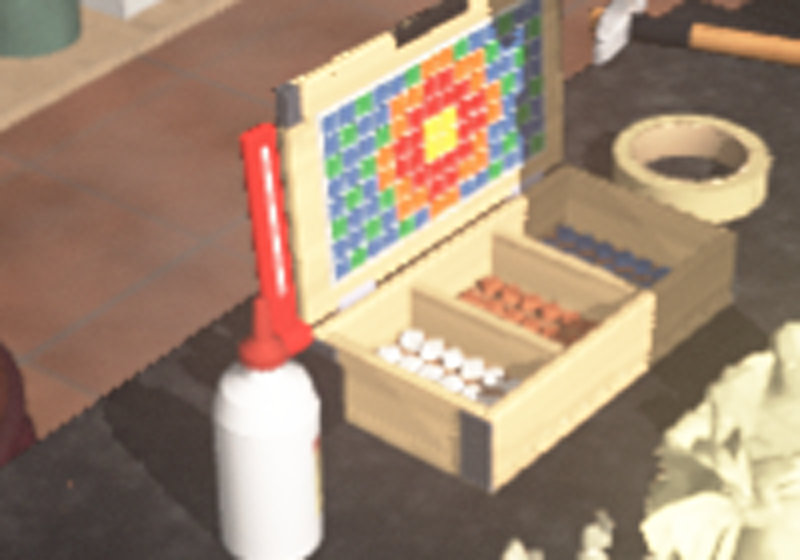

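The lid stands free at 1.643 rad. The red arm measures 1.642 in the scene view and 1.658 in the side view. In the picture the arm's edge, (272,125)–(293,305), runs parallel to the lid's side edge, (280,90)–(305,310). Nothing else has moved and the gripper is clear, so I'm handing in.

```bash
python3 -c "
from bench import r
o=r.get_obs(); print(o['clock'],o['contact_force'],abs(o['qvel']).max()); print(r.hand_in())"
```

```text
11.875 [0.25826717 0.19249782 0.03035145] 0.004342024835171985
the job is handed in; nothing more can be done
None
```

The lid is standing by itself in line with the red arm, and I handed the job in at 11.9 s of the 32 s allowed. I pushed its front edge up and back with the closed fingers, topped it up in small steps, then drew the gripper clear.

- **Lid angle:** 1.643 rad from both cameras. The red arm measured 1.642 rad (scene) and 1.658 rad (side), so they differ by at most about 0.015 rad against the 0.09 allowed.
- **Disagreement:** the cameras put the arm's face about 3 mm behind the lid's plane. If that were all angle, it would be about 0.035 rad, still within the limit.
- **Red arm:** it measured the same position before and after to within a few mm.
- **Glue, tape and slab:** the glue and tape look unmoved in the last picture. I did not measure them or check the slab again, but the tool never went near any of the three.
- **Forces:** the highest reading at the end of a move was 13.5 N upward on the tool, near the top of the push. It was gone after I raised the tool. At hand-in the contact force was about 0.3 N, and the arm was still.

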